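# Find the heavy side of a paint-mixing drum and hold it down

### The arm

A 6-joint arm with a two-finger parallel gripper is mounted at the origin on the work surface. World frame = base frame: x ahead of the robot, y to its left, z up, the work surface at z = 0. Lengths are in m, angles in rad, forces in N, time in s.
With the tool pointing down it reaches from about 0.35 to 0.775 m from the base axis. Payload 7.3 kg.
Tool frame: the origin (TCP) lies on the centre line of the jaws, within the pads' length; the fingertips stand 11 mm ahead of it and the grasp point (between the pads) lies 8 mm behind it; y points along the fingers, z is the direction in which the jaws open and shut, and the axes are right-handed (so a half turn about y gives the same grasp; the last joint's range is limited). The gripper opens to 92 mm and grips with 3 to 60 N. Pads are 19 mm wide; open, the fingers measure 130 mm over their backs; the gripper's body (75 mm by 190 mm) begins 47 mm behind the grasp point.
Start: joints at [0.985, 0.342, 1.524, -0, 1.275, -0.146], TCP at [0.224, 0.475, 0.238] pointing down, gripper open.
Joint ranges: [-2.53, 2.53], [-0.77, 2.02], [0.04, 2.7], [-1, 4.14], [0.28, 2.66], [-3.11, 3.11]. Speed limits (rad/s): [2.57, 2.57, 3.14, 3.14, 3.14, 3.14].

### API

Orientations are given as [roll, pitch, yaw] about the fixed x, y, z axes, in that order (R = Rz(yaw) Ry(pitch) Rx(roll)).
In Python, from cell import robot, cams gives the robot as it stands.
- The arm moves only by the tool apply_moves, never from a script. Its argument "plan" is a list of rows, each a list of 7 numbers: the shift along the tool's x, y, z in m, then the turn, a rotation vector about the tool's x, y, z in degrees, then the gripper command: -1 is fully open, 1 is shut, values between are in proportion. A call has exactly 5 rows; each row is the pose to reach, as a shift and turn from the pose commanded when the call began, along the tool's axes at that moment; what a row does not reach only later rows make up. A row lasts 1/8 s, in which the tool goes at most 62.5 mm and 10.7 degrees, less where a joint would pass 70% of its speed; a pose out of reach is approached as far as the arm can. A call with a gripper value outside its range is refused whole. The fingers move at their own pace and stop on an object; "squeeze" is the grip in N (left out, the last holds). Time passes only in rows, so rows that repeat a pose let the fingers close, or fill a call up. It gives the time, the measured TCP pose, the force and the opening at its end, in the units of the state.
- robot.observe(): the state, without advancing time (a new reading comes with each control period).
- cams.read_camera(name): name is "scene" or "side" or "wrist"; returns the picture (400x640x3 uint8, blue, green, red); there is no depth.
- cams.calibration(name): a dict with "fx", "fy", "cx", "cy" (pixels), "dist" ([k1, k2, p1, p2, k3] as OpenCV has them; the pictures are not rectified), "extrinsics" (4x4, takes a point from world to camera coordinates); the wrist camera has in their place "T_tool_cam" (4x4, takes a point from camera to tool coordinates, whose origin is the TCP and whose axes are the tool frame's). Camera axes: x right, y up, looking along -z (the intrinsics and any distortion apply to the point x, -y, -z); pixel columns grow to the right and rows downward; lengths in m; the calibration is good to about 2 mm. A picture is of the moment at which its call begins: read the wrist's pose just before it. calibration takes no time and is no camera call.
- robot.hand_in(): hands the job in, once; it reports no verdict.
The state is a dict: "time": time; "qpos": joint angles; "qvel": joint speeds; "joint_efforts": joint torques, N m; "tool_pos": TCP position; "tool_rot": TCP orientation; "contact_force": force on the tool from outside, world axes, zero at the start; "torque": the same for the moment, N m; "opening": finger opening in m.
Only numpy, scipy, OpenCV 4.12 (cv2) and the standard library are available. Lean on these libraries where they do the work, as an engineer would, in place of code of your own. Each camera call takes 0.05 s, during which the arm holds its last target. There are 200 camera calls.

### The job

Three hand-cranked paint-mixing drums stand on the art table, each with a steel weight hidden inside against one side of its wall. Take the crank handle of the drum that the paint bottle stands in front of, turn it at least half a turn round while feeling which side is heavy, then bring the heavy side straight down and finish still gripping the handle there, holding the drum still so that I can mark its top. Do not turn the other two drums, and leave the bottle, bowl and can where they stand.

Things in the scene. Friction and masses are not known exactly. Their poses are not given: they have to be found in the camera images.
- a_stand: Fixed stand of one of three like hand-cranked mixing drums: 150 x 150 x 15 mm plywood base, two aluminium uprights 60 mm wide, to 140 mm height, ending at x = +-68 mm. Origin: centre of the underside, on the table; z up; x along the level axle towards the crank, roughly away from the robot. Axle 115 mm above the table.
- a_drum: Grey cylinder (120 mm across, 94 long, 1 kg) with crank. Origin mid-drum on the axle; x along axle to crank, z from axle to handle. Turns endlessly both ways. The weight is unseen, its centre 36 mm off the axle, in another direction every time. Bearings drag evenly, 0.33 N m: drum stays where left. It adds or takes up to 0.17 to 0.28 N m, so cranking takes 1 to 13 N.
- a_handle (a point): Grip point on the crank handle's centre line (position only): free-spinning black sleeve 20 mm across, parallel to the axle at 50 mm radius, from 47 mm before to 29 mm beyond this point. It is 135 mm from the drum's origin along the axle; the crank arm ends at 86 mm, so a gripper pointing down can follow it all the way round.
- b_stand: Fixed stand of one of three like hand-cranked mixing drums: 150 x 150 x 15 mm plywood base, two aluminium uprights 60 mm wide, to 140 mm height, ending at x = +-68 mm. Origin: centre of the underside, on the table; z up; x along the level axle towards the crank, roughly away from the robot. Axle 115 mm above the table.
- b_drum: Grey cylinder (120 mm across, 94 long, 1 kg) with crank. Origin mid-drum on the axle; x along axle to crank, z from axle to handle. Turns endlessly both ways. The weight is unseen, its centre 36 mm off the axle, in another direction every time. Bearings drag evenly, 0.33 N m: drum stays where left. It adds or takes up to 0.17 to 0.28 N m, so cranking takes 1 to 13 N.
- b_handle (a point): Grip point on the crank handle's centre line (position only): free-spinning black sleeve 20 mm across, parallel to the axle at 50 mm radius, from 47 mm before to 29 mm beyond this point. It is 135 mm from the drum's origin along the axle; the crank arm ends at 86 mm, so a gripper pointing down can follow it all the way round.
- c_stand: Fixed stand of one of three like hand-cranked mixing drums: 150 x 150 x 15 mm plywood base, two aluminium uprights 60 mm wide, to 140 mm height, ending at x = +-68 mm. Origin: centre of the underside, on the table; z up; x along the level axle towards the crank, roughly away from the robot. Axle 115 mm above the table.
- c_drum: Grey cylinder (120 mm across, 94 long, 1 kg) with crank. Origin mid-drum on the axle; x along axle to crank, z from axle to handle. Turns endlessly both ways. The weight is unseen, its centre 36 mm off the axle, in another direction every time. Bearings drag evenly, 0.33 N m: drum stays where left. It adds or takes up to 0.17 to 0.28 N m, so cranking takes 1 to 13 N.
- c_handle (a point): Grip point on the crank handle's centre line (position only): free-spinning black sleeve 20 mm across, parallel to the axle at 50 mm radius, from 47 mm before to 29 mm beyond this point. It is 135 mm from the drum's origin along the axle; the crank arm ends at 86 mm, so a gripper pointing down can follow it all the way round.
- bottle: Loose paint bottle, 54 mm across, 170 mm tall, with a narrow neck and cap, about 0.35 kg. Origin: centre of its underside. It stands in front of the crank of the drum to be worked on, about 235 mm from the origin of that drum's stand; the other stands are over 0.26 m away.
- bowl: Loose ceramic bowl, 110 mm across, 40 mm high; stands in front of one of the other drums. Origin: centre of its underside.
- can: Loose metal can, 72 mm across, 80 mm high; stands in front of one of the other drums. Origin: centre of its underside.

How it is judged:
On the way:
1. the crank of the drum by the bottle is turned by the handle to the far side of its circle from where it started (half a turn, 28 degrees short allowed) (((horizontal distance between bottle and a_stand below 0.252 m and distance of a_handle from where it was at the start of the episode above 0.097 m and contact force between the fingers and a_drum above 0.5 N) or (horizontal distance between bottle and b_stand below 0.252 m and distance of b_handle from where it was at the start of the episode above 0.097 m and contact force between the fingers and b_drum above 0.5 N) or (horizontal distance between bottle and c_stand below 0.252 m and distance of c_handle from where it was at the start of the episode above 0.097 m and contact force between the fingers and c_drum above 0.5 N))), for 0.02 s.
At the end, for the whole second after the job is handed in: The drum by the bottle has its heavy side (its centre of mass) within 20 degrees of straight down, is still (under 0.15 rad/s), and the fingers still grip its crank with over 2 N (((horizontal distance between bottle and a_stand below 0.252 m and height (world z) of a_weight below 0.0812 m and contact force between the fingers and a_drum above 2 N and angular speed of a_drum below 0.15 rad/s) or (horizontal distance between bottle and b_stand below 0.252 m and height (world z) of b_weight below 0.0812 m and contact force between the fingers and b_drum above 2 N and angular speed of b_drum below 0.15 rad/s) or (horizontal distance between bottle and c_stand below 0.252 m and height (world z) of c_weight below 0.0812 m and contact force between the fingers and c_drum above 2 N and angular speed of c_drum below 0.15 rad/s))); the arm keeps its last pose, push and grip.
It fails at once if another drum is turned (its handle moves over 20 mm) ((horizontal distance between bottle and a_stand above 0.252 m and distance of a_handle from where it was at the start of the episode above 0.02 m) or (horizontal distance between bottle and b_stand above 0.252 m and distance of b_handle from where it was at the start of the episode above 0.02 m) or (horizontal distance between bottle and c_stand above 0.252 m and distance of c_handle from where it was at the start of the episode above 0.02 m)).
It fails at once if the bottle, bowl or can is moved over 30 mm (distance of any of bottle, bowl, can from where it was at the start of the episode above 0.03 m).
It also fails if it takes over 64 s, if anything falls off the work surface, if the arm or the gripper's body presses on something with over 40 N, if the wrist force passes 120 N, or if a joint passes its speed limit or range.

## Working session

There is one attempt and no reset: what is moved stays moved. The work goes in short steps, Python scripts to look and compute and a tool call to move; the robot and the scene stay as the last step left them, time stands still between calls to the robot, and variables do not carry over. Pictures are saved under pics/ and viewed, about 8 in all and at most 12, crops included, and the job is handed in when it is done.

Besides the shell and the picture viewer there is one more tool, called after "Emit:" by a JSON object that holds its "op" and its "data". apply_moves: Moves the arm, as the interface text tells. Its arguments: {"type":"object","properties":{"plan":{"type":"array","items":{"type":"array","items":{"type":"number"}}},"squeeze":{"type":"number"}},"required":["plan"]}

```bash
ls; mkdir -p pics; python3 - <<'E'
from cell import robot,cams
import cv2
print(robot.observe())
for n in ("scene","side"):
    cv2.imwrite(f"pics/{n}0.png",cams.read_camera(n)); print(n,cams.calibration(n))
print(cams.calibration("wrist"))
E
```

```text
pics
{'time': 0.0, 'qpos': array([ 9.84986517e-01,  3.42732817e-01,  1.52502620e+00,  2.75166944e-05,
        1.27536259e+00, -1.46020775e-01]), 'qvel': array([-0.00088586, -0.00045665,  0.00063971, -0.00108334, -0.00087312,
       -0.00041504]), 'joint_efforts': array([-7.75753870e-04, -4.31237733e+01, -2.44214952e+01,  7.16699171e-02,
        5.59849106e-02, -1.13953890e-04]), 'tool_pos': array([0.2232865 , 0.4747278 , 0.23703649]), 'tool_rot': array([-1.57230518e+00,  2.48498335e-04, -4.39797255e-01]), 'contact_force': array([ 0.76873792,  0.1512297 , -0.1678937 ]), 'torque': array([-0.01233789,  0.02481468,  0.02635061]), 'opening': 0.09176970997638792}
scene {'fx': 385.3072460702086, 'fy': 385.3072460702086, 'cx': 320.27413498604557, 'cy': 196.76439646868573, 'dist': array([-0.09079415,  0.        ,  0.        ,  0.        ,  0.        ]), 'extrinsics': array([[-0.27312671,  0.9619046 , -0.01188869,  0.18210195],
       [-0.66631444, -0.18025293,  0.72355646,  0.29695499],
       [ 0.69384931,  0.2055442 ,  0.69016282, -1.43152318],
       [ 0.        ,  0.        ,  0.        ,
[... 303 characters left out ...]
-0.58377966,  0.80728995, -0.12485942],
       [-0.12441723,  0.79765316,  0.59014387, -0.85850807],
       [ 0.        ,  0.        ,  0.        ,  1.        ]])}
{'fx': 277.71299092248523, 'fy': 277.71299092248523, 'cx': 322.0036839908243, 'cy': 195.55310001230367, 'dist': array([-0.0111742,  0.       ,  0.       ,  0.       ,  0.       ]), 'T_tool_cam': array([[ 1.37819240e-04, -9.58778959e-01, -2.84152933e-01,
        -7.74175866e-02],
       [ 6.12038854e-04,  2.84152964e-01, -9.58778764e-01,
        -1.47921463e-01],
       [ 9.99999803e-01, -4.17744751e-05,  6.25971721e-04,
        -9.87825973e-04],
       [ 0.00000000e+00,  0.00000000e+00,  0.00000000e+00,
         1.00000000e+00]])}
```

View pics/scene0.png

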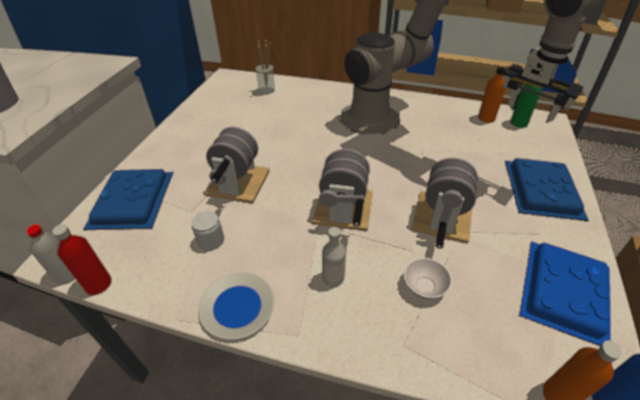

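View pics/side0.png

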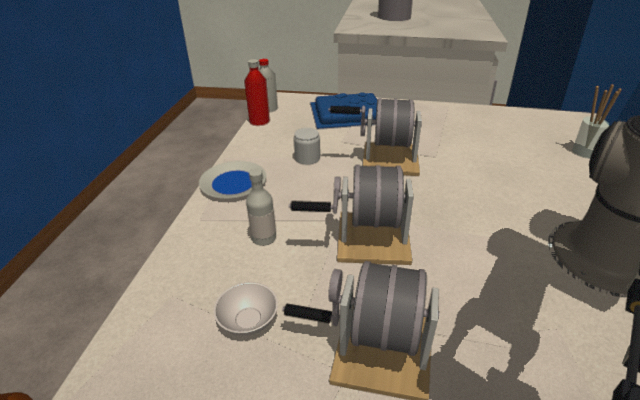

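Middle drum has the bottle (scene px 333,260). Its handle is at scene (358,208), side (292–330,206). I'll segment the handle, base and bottle.

```bash
cat > h.py <<'E'
import numpy as np,cv2
from cell import robot,cams
from scipy.spatial.transform import Rotation as R
def cam(n):
    c=cams.calibration(n);K=np.array([[c['fx'],0,c['cx']],[0,c['fy'],c['cy']],[0,0,1.]])
    return K,np.array(c['dist']),c.get('extrinsics')
def ray(n,uv,E=None):
    K,d,E0=cam(n);E=E0 if E is None else E
    p=cv2.undistortPoints(np.array([[uv]],float),K,d)[0,0]
    v=E[:3,:3].T@np.array([p[0],-p[1],-1]);return -E[:3,:3].T@E[:3,3],v/np.linalg.norm(v)
def plane(n,uv,z,E=None):
    o,v=ray(n,uv,E);return o+v*(z-o[2])/v[2]
def tri(r1,r2):
    (o1,a),(o2,b)=r1,r2
    t=np.linalg.lstsq(np.stack([a,-b],1),o2-o1,rcond=None)[0]
    p,q=o1+a*t[0],o2+b*t[1];return (p+q)/2,np.linalg.norm(p-q)
def wristE():
    c=cams.calibration('wrist');s=robot.observe();T=np.eye(4)
    T[:3,:3]=R.from_euler('xyz',s['tool_rot']).as_matrix();T[:3,3]=s['tool_pos']
    return np.linalg.inv(T@c['T_tool_cam'])
def project(n,P,E=None):
    K,d,E0=cam(n);E=E0 if E is None else E
    p=E[:3,:3]@np.array(P)+E[:3,3];return cv2.projectPoints(np.array([[p[0],-p[1],-p[2]]]),np.zeros(3),np.zeros(3),K,d)[0][0,0]
E
python3 - <<'E'
from h import *
I={n:cv2.imread(f'pics/{n}0.png') for n in('scene','side')}
for n,(x0,y0,x1,y1) in dict(scene=(300,140,385,240),side=(280,150,420,275)).items():
    im=I[n][y0:y1,x0:x1]
    for nm,m in (('dark',(im.max(2)<45)),('wood',(im[...,2].astype(int)-im[...,0]>45)&(im[...,2]>90))):
        k,l,s,c=cv2.connectedComponentsWithStats(m.astype(np.uint8))
        for i in range(1,k):
            if s[i,4]>40:
                pts=np.argwhere(l==i)[:,::-1]+[x0,y0]
                print(n,nm,s[i,:4]+[x0,y0,0,0],s[i,4],cv2.boxPoints(cv2.minAreaRect(pts.astype(np.float32))).round(1).tolist())
                h=pts; print('  extremes L,R,T,B',h[h[:,0].argmin()],h[h[:,0].argmax()],h[h[:,1].argmin()],h[h[:,1].argmax()])
a=cv2.resize(I['scene'][130:300,280:400],None,fx=3,fy=3,interpolation=2);b=cv2.resize(I['side'][150:280,240:430],None,fx=2.2,fy=2.2)
c=np.zeros((max(a.shape[0],b.shape[0]),a.shape[1]+b.shape[1],3),np.uint8);c[:a.shape[0],:a.shape[1]]=a;c[:b.shape[0],a.shape[1]:]=b
cv2.imwrite('pics/z.png',c);print(c.shape)
E
```

```text
scene dark [353 199  10  24] 143 [[352.1000061035156, 221.89999389648438], [355.70001220703125, 198.3000030517578], [362.3999938964844, 199.39999389648438], [358.79998779296875, 222.89999389648438]]
  extremes L,R,T,B [353 221] [362 200] [358 199] [353 222]
scene wood [358 190  15  40] 319 [[357.6000061035156, 227.89999389648438], [366.1000061035156, 188.6999969482422], [375.70001220703125, 190.8000030517578], [367.1000061035156, 230.0]]
  extremes L,R,T,B [358 226] [372 190] [367 190] [365 229]
side dark [291 202  39   9] 315 [[291.0, 202.0], [329.0, 202.0], [329.0, 210.0], [291.0, 210.0]]
  extremes L,R,T,B [291 206] [329 203] [292 202] [301 210]
side wood [363 155  57  21] 423 [[362.6000061035156, 159.0], [418.1000061035156, 154.89999389648438], [419.6000061035156, 174.89999389648438], [364.0, 179.0]]
  extremes L,R,T,B [363 159] [419 167] [417 155] [413 175]
side wood [337 235  75  30] 1413 [[336.6000061035156, 261.29998779296875], [337.8999938964844, 232.60000610351562], [412.20001220703125, 235.8000030517578], [410.8999938964844, 264.3999938964844]]
  extremes L,R,T,B [337 253] [411 253] [393 235] [401 264]
(510, 778, 3)
```

View pics/z.png

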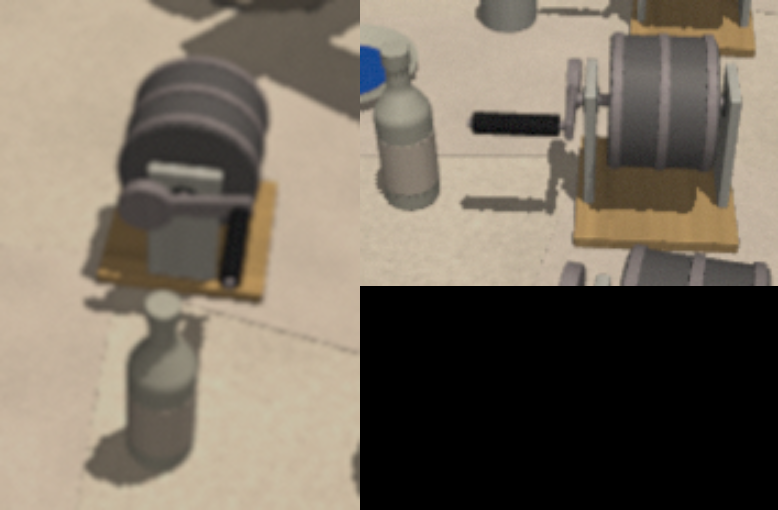

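```bash
python3 - <<'E'
from h import *
o,do=tri(ray('scene',(356.3,222.8)),ray('side',(291.3,206)))
i,di=tri(ray('scene',(360,200)),ray('side',(330,206.5)))
print('outer',o,do,'inner',i,di,'len',np.linalg.norm(o-i))
A=plane('scene',(313,221),.015);B=plane('scene',(367.5,227.5),.015)
print('scene front corners',A,B,np.linalg.norm(A-B))
C=plane('side',(337.7,260.5),0);D=plane('side',(411.4,263),0)
print('side near corners',C,D,np.linalg.norm(C-D))
for u in((333,282),):print('bottle base front',plane('scene',u,0))
b,e=tri(ray('scene',(334,231)),ray('side',(257,172)));print('bottle cap',b,e)
for n,u in(('bowl',(426,275)),('can',(207,220))):print(n,plane('scene',u,.03))
E
```

```text
outer [0.64585958 0.08178508 0.12141273] 0.0012519800030378462 inner [0.5722813  0.07518855 0.1236104 ] 0.0013880590862755651 len 0.07390607011201272
scene front corners [ 0.57227525 -0.04693133  0.015     ] [0.55698409 0.09853864 0.015     ] 0.14627142409804353
side near corners [0.55506197 0.09274661 0.        ] [0.40689818 0.07828021 0.        ] 0.14886835216790303
bottle base front [0.73560491 0.0509683  0.        ]
bottle cap [0.72052039 0.04665057 0.16718069] 0.002546064220223824
bowl [0.68070156 0.25959764 0.03      ]
can [ 0.65702628 -0.31675268  0.03      ]
```

Emit:
{"op": "apply_moves", "data": {"plan": [[0.053,-0.01,-0.019,0,-6.2,0,-1],[0.106,-0.02,-0.038,0,-12.4,0,-1],[0.159,-0.02,-0.057,0,-18.6,0,-1],[0.212,-0.02,-0.076,0,-24.8,0,-1],[0.264,-0.02,-0.0945,0,-30.8,0,-1]]}}

```text
time: 0.72
tool_pos: [0.4231, 0.2756, 0.2575]
tool_rot: [-1.571, 0.0, 0.101]
contact_force: [0.6, 0.4, -0.1]
opening: 0.0916
```

Emit:
{"op": "apply_moves", "data": {"plan": [[0.036,0,-0.043,0,0,0,-1],[0.072,0,-0.087,0,0,0,-1],[0.107,0,-0.13,0,0,0,-1],[0.143,0,-0.173,0,0,0,-1],[0.179,0,-0.2165,0,0,0,-1]]}}

```text
time: 1.35
tool_pos: [0.6224, 0.0777, 0.2573]
tool_rot: [-1.57, 0.001, 0.098]
contact_force: [1.4, 0.8, -0.1]
opening: 0.0918
```

```bash
python3 - <<'E'
from h import *
E=wristE();im=cams.read_camera('wrist');s=robot.observe()
print(s['time'],s['tool_pos'],s['tool_rot'],s['contact_force'])
for P in((.6459,.0818,.1214),(.5723,.0752,.1236),(.6185,.0790,.122)):print(project('wrist',P,E))
cv2.imwrite('pics/w1.png',im);np.save('E1.npy',E)
print(tri(ray('scene',(440,243)),ray('side',(286,310))),tri(ray('scene',(442,222)),ray('side',(330,317))))
E
```

```text
1.4 [0.62623012 0.07195832 0.25617942] [-1.57398675e+00 -1.09361665e-03  9.32886025e-02] [-1.80042211 -4.98314049 -1.53464312]
[324.22015825 211.22199185]
[325.00161483 142.36110762]
[324.17155567 186.76351316]
(array([0.61041038, 0.28092878, 0.06809   ]), np.float64(0.003913440235478452)) (array([0.53882893, 0.28218551, 0.06632293]), np.float64(0.004435356748290006))
```

View pics/w1.png

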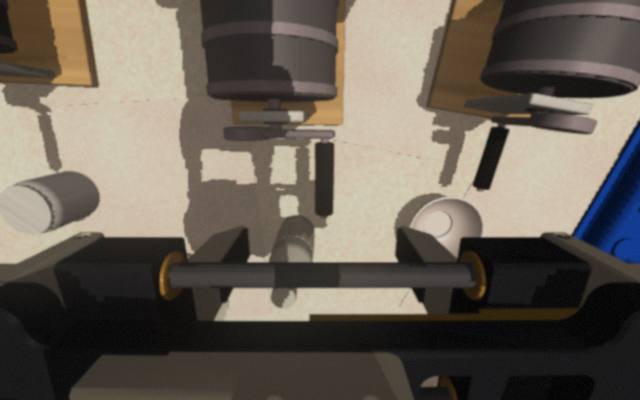

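The wrist view shows the handle at (324,142–213), which agrees with the prediction. Descending.

Emit:
{"op": "apply_moves", "data": {"plan": [[0,0.04,0,0,0,0,-1],[0,0.08,0,0,0,0,-1],[0,0.12,0,0,0,0,-1],[0,0.143,0,0,0,0,-1],[0,0.143,0,0,0,0,-1]]}}

```text
time: 2.02
tool_pos: [0.6198, 0.0793, 0.1124]
tool_rot: [-1.57, 0.005, 0.098]
contact_force: [-0.2, 0.0, 0.2]
opening: 0.0916
```

Emit:
{"op": "apply_moves", "data": {"plan": [[0,0,0,0,0,0,-0.3],[0,0,0,0,0,0,0.2],[0,0,0,0,0,0,0.6],[0,0,0,0,0,0,1],[0,0,0,0,0,0,1]], "squeeze": 30}}

```text
time: 2.65
tool_pos: [0.6215, 0.0792, 0.1149]
tool_rot: [-1.571, -0.0, 0.098]
contact_force: [-1.3, -0.1, -1.3]
opening: 0.0466
```

```bash
python3 - <<'E'
from h import *
im=cams.read_camera('scene');s=robot.observe()
print(s)
im2=cams.read_camera('side')
a=cv2.resize(im[120:300,270:400],None,fx=3,fy=3);b=cv2.resize(im2[110:280,220:420],None,fx=2,fy=2)
c=np.zeros((540,790,3),np.uint8);c[:,:390]=a;c[:340,390:]=b
cv2.imwrite('pics/g.png',c)
E
```

```text
{'time': 2.7, 'qpos': array([ 4.42617940e-03,  6.36477815e-01,  1.38774620e+00,  1.00362240e-04,
        1.11720860e+00, -1.66414889e+00]), 'qvel': array([-0.00167752,  0.00125132,  0.00068586, -0.00159627,  0.00102678,
        0.00192926]), 'joint_efforts': array([ 5.04669588e-03, -5.55667627e+01, -2.24333096e+01, -3.93256126e-02,
        7.78360502e-02,  1.96717865e-04]), 'tool_pos': array([0.62144561, 0.0791791 , 0.11481734]), 'tool_rot': array([-1.57072142e+00, -1.67747006e-04,  9.77347700e-02]), 'contact_force': array([-0.52394458,  0.14327536, -0.2678706 ]), 'torque': array([0.06050052, 0.06300344, 0.05055444]), 'opening': 0.0420311188552401}
```

View pics/g.png

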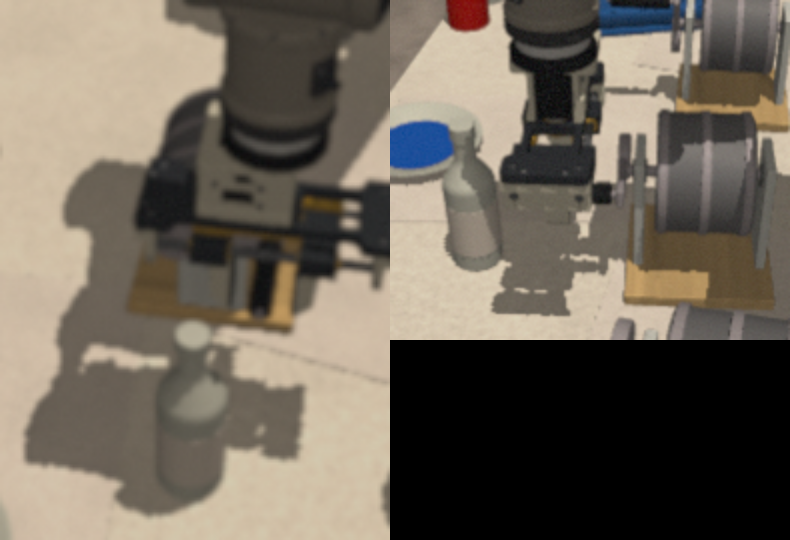

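The jaws straddle the handle (scene crop ~(265,280)) and the bottle is clear. The fingers are still closing.

Emit:
{"op": "apply_moves", "data": {"plan": [[0,0,0,0,0,0,1],[0,0,0,0,0,0,1],[0,0,0,0,0,0,1],[0,0,0,0,0,0,1],[0,0,0,0,0,0,1]]}}

```text
time: 3.38
tool_pos: [0.6214, 0.0795, 0.1147]
tool_rot: [-1.57, -0.0, 0.098]
contact_force: [0.2, 3.3, -0.1]
opening: 0.0186
```

```bash
python3 - <<'E'
from h import *
s=robot.observe();print(s['tool_pos'],s['contact_force'],s['opening'])
r=.05
for k in range(0,13):
    # circle, rotation from lateral(+v) up over the top
    th0=np.arctan2(.008,.0494); 
    a=th0+np.radians(30*k)
    print(30*k, [(round(r*(np.cos(a+np.radians(6*j))-np.cos(a)),4),round(-r*(np.sin(a+np.radians(6*j))-np.sin(a)),4)) for j in range(1,6)])
E
```

```text
[0.62141078 0.07949011 0.11471674] [ 0.23466778  3.32098036 -0.05112867] 0.018584464207144748
0 [(np.float64(-0.0011), np.float64(-0.0051)), (np.float64(-0.0027), np.float64(-0.0101)), (np.float64(-0.0049), np.float64(-0.0149)), (np.float64(-0.0075), np.float64(-0.0194)), (np.float64(-0.0106), np.float64(-0.0236))]
30 [(np.float64(-0.0035), np.float64(-0.0039)), (np.float64(-0.0074), np.float64(-0.0074)), (np.float64(-0.0117), np.float64(-0.0104)), (np.float64(-0.0162), np.float64(-0.013)), (np.float64(-0.021), np.float64(-0.0151))]
60 [(np.float64(-0.005), np.float64(-0.0016)), (np.float64(-0.0101), np.float64(-0.0027)), (np.float64(-0.0153), np.float64(-0.0032)), (np.float64(-0.0205), np.float64(-0.0032)), (np.float64(-0.0257), np.float64(-0.0026))]
90 [(np.float64(-0.0051), np.float64(0.0011)), (np.float64(-0.0101), np.float64(0.0027)), (np.float64(-0.0149), np.float64(0.0049)), (np.float64(-0.0194), np.float64(0.0075)), (np.float64(-0.0236), np.float64(0.0106))]
120 [(np.float64(-0.0039), np.float64(0.0035)), (np.float64(-0.0074), np.float64(0.0074)), (np.float64(-0.0104), np.flo
[... 1141 characters left out ...]
float64(0.0236), np.float64(-0.0106))]
300 [(np.float64(0.0039), np.float64(-0.0035)), (np.float64(0.0074), np.float64(-0.0074)), (np.float64(0.0104), np.float64(-0.0117)), (np.float64(0.013), np.float64(-0.0162)), (np.float64(0.0151), np.float64(-0.021))]
330 [(np.float64(0.0016), np.float64(-0.005)), (np.float64(0.0027), np.float64(-0.0101)), (np.float64(0.0032), np.float64(-0.0153)), (np.float64(0.0032), np.float64(-0.0205)), (np.float64(0.0026), np.float64(-0.0257))]
360 [(np.float64(-0.0011), np.float64(-0.0051)), (np.float64(-0.0027), np.float64(-0.0101)), (np.float64(-0.0049), np.float64(-0.0149)), (np.float64(-0.0075), np.float64(-0.0194)), (np.float64(-0.0106), np.float64(-0.0236))]
```

Emit:
{"op": "apply_moves", "data": {"plan": [[0,-0.0051,-0.0011,0,0,0,1],[0,-0.0101,-0.0027,0,0,0,1],[0,-0.0149,-0.0049,0,0,0,1],[0,-0.0194,-0.0075,0,0,0,1],[0,-0.0236,-0.0106,0,0,0,1]]}}

```text
time: 4.0
tool_pos: [0.6222, 0.0703, 0.1373]
tool_rot: [-1.568, 0.001, 0.098]
contact_force: [2.0, 9.2, -7.0]
opening: 0.0189
```

```bash
cat > log.py <<'E'
from h import *
import json,os
s=robot.observe();L=json.load(open('log.json')) if os.path.exists('log.json') else []
u=np.array([np.cos(.098),np.sin(.098)]);v=np.array([-u[1],u[0]])
c=np.array([.489,.016]);p=s['tool_pos'];f=s['contact_force']
lat=(p[:2]-c)@v;z=p[2]+.008-.115;th=np.arctan2(z,lat)
F=np.array([f[:2]@v,f[2]])
ft=-F@[-np.sin(th),np.cos(th)];fr=-F@[np.cos(th),np.sin(th)]
L.append([float(x) for x in(s['time'],lat,z,F[0],F[1],np.degrees(th),ft,fr)]);json.dump(L,open('log.json','w'))
print('t %.2f lat %.4f z %.4f r %.4f th %.1f ft %.2f fr %.2f open %.4f'%(s['time'],lat,z,np.hypot(lat,z),np.degrees(th),ft,fr,s['opening']),np.abs(s['qvel']).max().round(3), s['contact_force'].round(1))
E
python3 log.py
```

```text
t 4.00 lat 0.0410 z 0.0303 r 0.0510 th 36.5 ft 10.97 fr -3.05 open 0.0189 0.073 [ 2.   9.2 -7. ]
```

Emit:
{"op": "apply_moves", "data": {"plan": [[0,-0.0039,-0.0035,0,0,0,1],[0,-0.0074,-0.0074,0,0,0,1],[0,-0.0104,-0.0117,0,0,0,1],[0,-0.013,-0.0162,0,0,0,1],[0,-0.0151,-0.021,0,0,0,1]]}}

```text
time: 4.62
tool_pos: [0.6241, 0.0501, 0.1533]
tool_rot: [-1.567, 0.0, 0.098]
contact_force: [-0.9, 11.1, -0.4]
opening: 0.0191
```

```bash
python3 log.py
```

```text
t 4.62 lat 0.0207 z 0.0463 r 0.0507 th 65.9 ft 10.29 fr -4.22 open 0.0191 0.062 [-0.9 11.1 -0.4]
```

Emit:
{"op": "apply_moves", "data": {"plan": [[0,-0.0016,-0.005,0,0,0,1],[0,-0.0027,-0.0101,0,0,0,1],[0,-0.0032,-0.0153,0,0,0,1],[0,-0.0032,-0.0205,0,0,0,1],[0,-0.0026,-0.0257,0,0,0,1]]}}

```text
time: 5.25
tool_pos: [0.6266, 0.0238, 0.1569]
tool_rot: [-1.568, -0.0, 0.098]
contact_force: [-2.7, 7.3, 5.0]
opening: 0.0191
```

```bash
python3 log.py
```

```text
t 5.25 lat -0.0058 z 0.0499 r 0.0503 th 96.6 ft 8.02 fr -4.07 open 0.0191 0.067 [-2.7  7.3  5. ]
```

Emit:
{"op": "apply_moves", "data": {"plan": [[0,0.0011,-0.0051,0,0,0,1],[0,0.0027,-0.0101,0,0,0,1],[0,0.0049,-0.0149,0,0,0,1],[0,0.0075,-0.0194,0,0,0,1],[0,0.0106,-0.0236,0,0,0,1]]}}

```text
time: 5.88
tool_pos: [0.6289, -0.0009, 0.1464]
tool_rot: [-1.57, 0.0, 0.098]
contact_force: [-3.9, 4.6, 4.3]
opening: 0.019
```

```bash
python3 log.py
```

```text
t 5.88 lat -0.0305 z 0.0394 r 0.0498 th 127.8 ft 6.51 fr -0.33 open 0.0190 0.055 [-3.9  4.6  4.3]
```

Emit:
{"op": "apply_moves", "data": {"plan": [[0,0.0035,-0.0039,0,0,0,1],[0,0.0074,-0.0074,0,0,0,1],[0,0.0117,-0.0104,0,0,0,1],[0,0.0162,-0.013,0,0,0,1],[0,0.021,-0.0151,0,0,0,1]]}}

```text
time: 6.5
tool_pos: [0.6304, -0.0166, 0.1241]
tool_rot: [-1.571, 0.001, 0.098]
contact_force: [-4.9, 1.9, 3.9]
opening: 0.019
```

```bash
python3 log.py
```

```text
t 6.50 lat -0.0463 z 0.0171 r 0.0494 th 159.7 ft 4.51 fr 0.85 open 0.0190 0.08 [-4.9  1.9  3.9]
```

Emit:
{"op": "apply_moves", "data": {"plan": [[0,0.005,-0.0016,0,0,0,1],[0,0.0101,-0.0027,0,0,0,1],[0,0.0153,-0.0032,0,0,0,1],[0,0.0205,-0.0032,0,0,0,1],[0,0.0257,-0.0026,0,0,0,1]]}}

```text
time: 7.12
tool_pos: [0.6306, -0.0187, 0.098]
tool_rot: [-1.57, 0.001, 0.098]
contact_force: [-4.7, 3.3, 4.5]
opening: 0.0191
```

```bash
python3 log.py
```

```text
t 7.12 lat -0.0484 z -0.0090 r 0.0492 th -169.5 ft 3.75 fr 4.54 open 0.0191 0.086 [-4.7  3.3  4.5]
```

Emit:
{"op": "apply_moves", "data": {"plan": [[0,0.0051,0.0011,0,0,0,1],[0,0.0101,0.0027,0,0,0,1],[0,0.0149,0.0049,0,0,0,1],[0,0.0194,0.0075,0,0,0,1],[0,0.0236,0.0106,0,0,0,1]]}}

```text
time: 7.75
tool_pos: [0.6296, -0.0079, 0.0749]
tool_rot: [-1.57, 0.001, 0.098]
contact_force: [-5.0, 4.2, 8.0]
opening: 0.0193
```

```bash
python3 log.py
```

```text
t 7.75 lat -0.0375 z -0.0321 r 0.0493 th -139.5 ft 3.05 fr 8.75 open 0.0193 0.069 [-5.   4.2  8. ]
```

Emit:
{"op": "apply_moves", "data": {"plan": [[0,0.0037,0.0035,0,0,0,1],[0,0.007,0.0074,0,0,0,1],[0,0.0098,0.0117,0,0,0,1],[0,0.0122,0.0162,0,0,0,1],[0,0.0141,0.021,0,0,0,1]]}}

```text
time: 8.38
tool_pos: [0.6278, 0.0117, 0.061]
tool_rot: [-1.572, 0.001, 0.098]
contact_force: [-5.5, -1.6, 6.9]
opening: 0.0193
```

```bash
python3 log.py
```

```text
t 8.38 lat -0.0179 z -0.0460 r 0.0494 th -111.2 ft 3.50 fr 6.02 open 0.0193 0.06 [-5.5 -1.6  6.9]
```

Emit:
{"op": "apply_moves", "data": {"plan": [[0,0.0016,0.005,0,0,0,1],[0,0.0027,0.0101,0,0,0,1],[0,0.0032,0.0153,0,0,0,1],[0,0.0032,0.0205,0,0,0,1],[0,0.0026,0.0257,0,0,0,1]]}}

```text
time: 9.0
tool_pos: [0.6255, 0.0363, 0.0578]
tool_rot: [-1.573, 0.001, 0.098]
contact_force: [-2.9, -5.4, 1.7]
opening: 0.0193
```

```bash
python3 log.py
```

```text
t 9.00 lat 0.0068 z -0.0492 r 0.0497 th -82.1 ft 4.80 fr 2.40 open 0.0193 0.066 [-2.9 -5.4  1.7]
```

Emit:
{"op": "apply_moves", "data": {"plan": [[0,-0.0011,0.0051,0,0,0,1],[0,-0.0027,0.0101,0,0,0,1],[0,-0.0049,0.0149,0,0,0,1],[0,-0.0075,0.0194,0,0,0,1],[0,-0.0106,0.0236,0,0,0,1]]}}

```text
time: 9.62
tool_pos: [0.6232, 0.0601, 0.0676]
tool_rot: [-1.572, 0.001, 0.097]
contact_force: [0.9, -4.2, -5.1]
opening: 0.0192
```

```bash
python3 log.py
python3 - <<'E'
import json,numpy as np
from scipy.optimize import least_squares
L=np.array(json.load(open('log.json')))
lat,z=L[:,1],L[:,2]
A=np.c_[2*lat,2*z,np.ones(len(L))];s=np.linalg.lstsq(A,lat**2+z**2,rcond=None)[0]
r=np.sqrt(s[2]+s[0]**2+s[1]**2);print('circle',s[:2],r)
for c in((0,0),s[:2]):
    th=np.arctan2(z-c[1],lat-c[0]);ft=-(-np.sin(th)*L[:,3]+np.cos(th)*L[:,4])
    B=np.c_[np.ones(len(th)),np.cos(th),np.sin(th)];q=np.linalg.lstsq(B,ft,rcond=None)[0]
    # tool torque = mu + A*cos(angle of weight); weight angle = th+d
    print(np.degrees(th).round(),ft.round(1),q.round(2),'amp Nm',.05*np.hypot(q[1],q[2]),'fric',.05*q[0],'d',np.degrees(np.arctan2(-q[2],q[1])),'res',(ft-B@q).round(2))
    print('handle angle for weight down',-90-np.degrees(np.arctan2(-q[2],q[1])))
E
```

```text
t 9.62 lat 0.0308 z -0.0394 r 0.0500 th -52.0 ft 6.51 fr -1.43 open 0.0192 0.058 [ 0.9 -4.2 -5.1]
circle [0.00073002 0.00040578] 0.050004665286509736
[  36.   66.   97.  128.  160. -170. -139. -111.  -82.  -52.] [11.  10.3  8.   6.5  4.5  3.8  3.   3.5  4.8  6.5] [6.72 3.06 2.25] amp Nm 0.18997847478997243 fric 0.3361311060541114 d -36.388348895453156 res [ 0.45  0.27 -0.59 -0.12 -0.13  0.45  0.11 -0.01 -0.11 -0.32]
handle angle for weight down -53.611651104546844
[  37.   66.   97.  129.  160. -169. -140. -112.  -83.  -53.] [11.  10.3  8.1  6.5  4.5  3.7  3.1  3.6  4.8  6.5] [6.78 3.07 2.26] amp Nm 0.19058225544553065 fric 0.33876711048024766 d -36.31422922829562 res [ 0.39  0.27 -0.53 -0.1  -0.14  0.39  0.1   0.03 -0.07 -0.33]
handle angle for weight down -53.68577077170438
```

The fit is clean: friction 0.336 N·m, amplitude 0.19 N·m. It puts the heavy side down at handle angle −54°, which is almost exactly where the handle is now. I'll hold there and check.

Emit:
{"op": "apply_moves", "data": {"plan": [[0,0,0,0,0,0,1],[0,0,0,0,0,0,1],[0,0,0,0,0,0,1],[0,0,0,0,0,0,1],[0,0,0,0,0,0,1]]}}

```text
time: 10.25
tool_pos: [0.6231, 0.0616, 0.0688]
tool_rot: [-1.571, 0.0, 0.098]
contact_force: [-0.4, -2.7, -7.1]
opening: 0.0194
```

```bash
python3 log.py; python3 - <<'E'
from h import *
a=cams.read_camera('scene')[100:320,160:500];b=cams.read_camera('side')[60:340,180:450]
b=cv2.resize(b,None,fx=1.5,fy=1.5);c=np.zeros((430,760,3),np.uint8);c[:220,:340]=a;c[:420,345:750]=b
cv2.imwrite('pics/end.png',c)
E
```

```text
t 10.25 lat 0.0323 z -0.0382 r 0.0500 th -49.8 ft 6.61 fr -3.73 open 0.0194 0.002 [-0.4 -2.7 -7.1]
```

View pics/end.png

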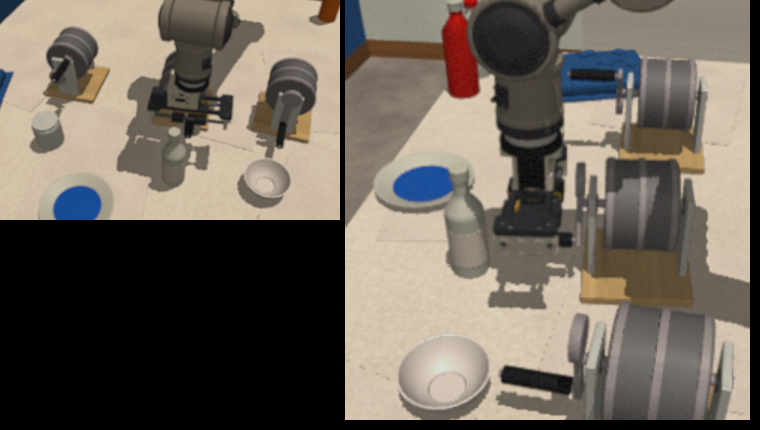

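Everything else stands untouched: bottle at (173,155), bowl at (267,180), can at (46,128), and the other two cranks are unchanged. The handle settled about 3° past the estimate, so I'll trim it back slightly.

Emit:
{"op": "apply_moves", "data": {"plan": [[0,0.001,-0.001,0,0,0,1],[0,0.002,-0.0025,0,0,0,1],[0,0.002,-0.0025,0,0,0,1],[0,0.002,-0.0025,0,0,0,1],[0,0.002,-0.0025,0,0,0,1]]}}

```text
time: 10.98
tool_pos: [0.6232, 0.0607, 0.068]
tool_rot: [-1.569, -0.0, 0.098]
contact_force: [-3.2, 3.9, 1.4]
opening: 0.0191
```

```bash
python3 log.py; python3 -c "
from cell import robot
print(robot.hand_in())"
```

```text
t 10.97 lat 0.0313 z -0.0390 r 0.0500 th -51.2 ft -4.15 fr -1.57 open 0.0191 0.002 [-3.2  3.9  1.4]
the job is handed in; nothing more can be done
None
```

I took the crank of the middle drum, the one the bottle stands in front of, turned it about 270° round, and handed the job in still gripping the handle with the heavy side down. No verdict is reported, so the result rests on my own readings.

- **Feeling the weight:** ten force readings fit a bearing drag of about 0.34 N·m and a weight torque of about 0.19 N·m, both in line with the figures you gave. They put the heavy side straight down with the handle about 54° below level.
- **Final position:** the handle first settled about 3° past that angle, so I trimmed it back and handed in at 51–52°, about 2° off the estimate. I expect a few degrees of uncertainty in the estimate itself, against the 20° allowed.
- **Last checks:** the arm and drum were still, the grip was set to 30 N with the jaws closed on the sleeve at 19 mm, and the clock stood at 11 s. A picture just before the final trim showed the bottle, bowl, can and the other two cranks where they had been. I didn't measure their positions again.
- **Disagreements:** none of the checks failed. There were side loads of up to 9 N while cranking, from about 1 mm of error in my estimate of the axle's position.

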